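# Put the gouge away and shut the keeper bar

### The arm

A 7-joint arm with a two-finger parallel gripper is mounted at the origin on the work surface. World frame = base frame: x ahead of the robot, y to its left, z up, the work surface at z = 0. Lengths are in m, angles in rad, forces in N, time in s.
With the tool pointing down it reaches from about 0.35 to 0.9 m from the base axis. Payload 19.9 kg.
Tool frame: the origin (TCP) lies between the finger pads; the fingertips stand 19 mm ahead of it and the grasp point (between the pads) is the TCP; z points along the fingers, y is the line along which they close (so a half turn about z gives the same grasp; the last joint's range is limited). The gripper opens to 94 mm and grips with 3 to 60 N. Pads are 16 mm wide; open, the fingers measure 119 mm over their backs; the gripper's body (75 mm by 177 mm) begins 78 mm behind the grasp point.
Start: joints at [1.087, 0.417, -0.01, 1.614, 0.005, 1.111, -0.053], TCP at [0.268, -0.565, 0.224] pointing down, gripper open.
Joint ranges: [-2.81, 2.81], [-0.39, 2.02], [-1.27, 1.25], [0.06, 2.57], [-1.19, 4.33], [0.19, 2], [-2.82, 2.82]. Speed limits (rad/s): [1.89, 1.89, 2.39, 2.39, 3.01, 3.01, 3.01].

### API

Orientations are given as a 3x3 rotation matrix whose columns are the frame's x, y, z axes.
In Python, from rig import robot gives the robot as it stands. Calls block until the motion is done:
- robot.move_ptp(position, orientation): joint-space move of the TCP to a pose.
- robot.move_linear(position, velocity=0.15, frame=None, threshold=None): straight line of the TCP; frame=None keeps the orientation; velocity is the mean speed in m/s. With threshold (N) it stops when the force on the tool has changed by that much, and returns True; else False.
- robot.goto_joints(angles): joint-space move.
- robot.gripper_to(opening): finger opening in m; the grip force is fixed at half the most; returns when the fingers have stopped.
- robot.pause(seconds).
- robot.ik(position, orientation): joint angles nearest the present ones, or None.
- robot.get_state(): the state.
- robot.grab_frame(name): name is "scene" or "top" or "wrist"; returns the picture (420x560x3 uint8, red, green, blue); there is no depth.
- robot.camera_info(name): a dict with "fx", "fy", "cx", "cy" (pixels), "rvec" (rotation vector, rad) and "tvec" (3), from world to camera coordinates, as OpenCV has them. Camera axes: x right, y down, z forward; pixel columns grow to the right and rows downward; lengths in m; the calibration is good to about 2 mm. A picture is of the moment at which its call begins: read the wrist's pose just before it. camera_info takes no time and is no camera call; for the wrist camera it gives the pose at the moment of the call.
A pose or a line that the arm cannot do raises robot.PlanningError and nothing moves.
- robot.sign_off(): hands the job in; it is judged then, once.
The state is a dict: "time": time; "qpos": joint angles; "joint_vel": joint speeds; "effort": joint torques, N m; "ee_pos": TCP position; "tool_rot": TCP orientation; "force": force on the tool from outside, world axes, zero at the start; "moment": the same for the moment, N m; "opening": finger opening in m; "grasp_force": force on a finger pad.
Only numpy, scipy, OpenCV 4.12 (cv2) and the standard library are available. Lean on these libraries where they do the work, as an engineer would, in place of code of your own. Each camera call takes 0.05 s, during which the arm holds its last target. There are 200 camera calls.

### The job

Put the last carving gouge away: take the stray offcut out of the rack's free cradle and put it in the scrap box, then lay the loose gouge down in that cradle (do not drop it), blade pointing the same way as its neighbours and handle level with theirs. Then swing the keeper bar across the three handles until it snaps fully home in its catch, first moving it out of the way if needed. Leave the two stored gouges and the glue bottle, mallet and rosette undisturbed.

Things in the scene. Friction and masses are not known exactly. Their poses are not given: they have to be found in the camera images.
- gouge_mid (a point): A carving gouge: pale wooden handle 125 long, 26 wide and 26 high with rounded edges, then a thin steel shank and a flat blade; 240 long in all, 180 g. This one starts on the bench, lying flat. The point is the centre of the handle, half-way up (13 above its underside); its y axis runs along the handle and the blade points to -y. Balances within 25 mm of this point, towards the blade.
- gouge_tip (a point): Tip of the loose gouge's blade (16 wide), 177 from the handle's centre.
- gouge: The same loose gouge; its origin is the centre of the handle's underside.
- offcut_mid (a point): Centre of the offcut, a pale wood block 24 (x) x 40 (y) x 34 (z), 40 g. It starts in the rack's free cradle, standing on the rack's base board between the two saddle rails, its top 46 above the bench.
- offcut: The same offcut; its origin is the centre of its underside.
- free_cradle (a point): Where the centre of the loose gouge's handle belongs in the free cradle, 43 above the bench; axes are the rack's: the handle lies along y, the blade must point to -y. Any of the rack's three cradles may be the free one.
- rack: Fixed wooden rack, base board 250 (x) x 265 (y) x 12. Three cradles 58 apart along x, origin under the middle one. Each is a pair of notches 32 wide in two rails along x, 18 thick, centred at y = -40 and 40 (gap 62). Notch floors are 30 above the bench, teeth 45; a stored handle spans 30 to 56 in height.
- stored1_mid (a point): Centre of the handle of a stored gouge (blade 10 wide), same handle as the loose one, lying in its cradle. Must stay.
- stored2_mid (a point): Centre of the handle of the other stored gouge (dark handle, blade 22 wide), same handle size, lying in its cradle. Must stay.
- keeper (a joint): Angle of the keeper bar: 0 is shut, lying along the rack's x over all three handles; it grows as the bar swings level towards the rack's +y (butts of the handles), up to 1.6. It turns easily and stays where left. Just before shut it must be pushed past a spring ball (about 5 N at the knob), then snaps against its stop. Above 1.2 the bar is clear of all cradles.
- keeper_knob (a point): Centre of the round upright wooden knob on the keeper bar, 20 across and 30 high (76 to 106 above the bench), 214 from the hinge. The bar is steel, 18 wide, from 62 to 76 above the bench, and ends 13 past the knob. Near the shut position the steel catch stands beside the bar, up to 74 above the bench.
- keeper_hinge (a point): Upright hinge axis of the keeper bar, at the bar's mid height, 69 above the bench; pin top at 82. It stands at the end of the rack nearer the robot, 106 from the middle cradle along the rack's -x; the catch is at the opposite end.
- scrap_in (a point): Centre of the inner floor of the open plywood scrap box (fixed, 130 x 120 outside, 45 high, walls 6 thick, empty at the start), axes along the walls; floor 6 above the bench.
- glue: Bystander: white glue bottle, 52 across, 130 high, beyond the rack. Origin under its centre.
- mallet: Bystander: square wooden mallet lying on the bench, head 65 x 120 x 60 high, handle 160 long to its -x. Origin under the centre of the head.
- rosette: Bystander: carved wooden rosette, 76 across, 22 high, lying on the bench. Origin under its centre.
Mind the look-alikes: they are no part of the job. Leave any pink or red look-alike of the gouge alone.

How it is judged:
On the way, in this order (a step that is already met when the one before it is completed fails the run):
1. the offcut lies in the scrap box, let go (horizontal distance between offcut_mid and scrap_in below 0.07 m and height (world z) of offcut_mid below 0.045 m and contact force between offcut and the fingers below 0.1 N), for 0.2 s.
2. the loose gouge lies down in the free cradle, blade the same way as its neighbours, let go, with the keeper still open (x of gouge_mid in the frame of free_cradle between -0.006 and 0.006 m and y of gouge_mid in the frame of free_cradle between -0.02 and 0.02 m and z of gouge_mid in the frame of free_cradle between -0.005 and 0.005 m and y of gouge_tip in the frame of free_cradle below -0.12 m and angle between the y axis of gouge_mid and the y axis of free_cradle, either way round below 0.12 rad and angle between gouge_mid's own z axis and vertical below 0.12 rad and contact force between gouge and the fingers below 0.1 N and value of joint keeper above 0.1 rad), for 0.2 s.
3. the keeper bar has snapped home in its catch (value of joint keeper below 0.02 rad), for 0.2 s.
At the end, for the whole second after the job is handed in: Offcut at rest in the scrap box; loose gouge at rest in the free cradle (handle centre within 6 mm across, 20 along, 5 in height, 0.12 rad of its line, blade to the neighbours' side); keeper within 0.02 rad of shut; stored gouges within 15 mm of their start (horizontal distance between offcut_mid and scrap_in below 0.07 m and height (world z) of offcut_mid below 0.045 m and x of gouge_mid in the frame of free_cradle between -0.006 and 0.006 m and y of gouge_mid in the frame of free_cradle between -0.02 and 0.02 m and z of gouge_mid in the frame of free_cradle between -0.005 and 0.005 m and y of gouge_tip in the frame of free_cradle below -0.12 m and angle between the y axis of gouge_mid and the y axis of free_cradle, either way round below 0.12 rad and angle between gouge_mid's own z axis and vertical below 0.12 rad and distance of each of stored1_mid, stored2_mid from where it was at the start of the episode below 0.015 m and value of joint keeper below 0.02 rad and linear speed of each of gouge, offcut below 0.02 m/s); the robot touches nothing.
It fails at once if a stored gouge was displaced by more than 20 mm (distance of any of stored1_mid, stored2_mid from where it was at the start of the episode above 0.02 m).
It fails at once if a bystander was displaced by more than 25 mm (distance of any of glue, mallet, rosette from where it was at the start of the episode above 0.025 m).
It fails at once if the loose gouge was dropped (faster than 0.7 m/s while not held) (linear speed of gouge above 0.7 m/s and contact force between gouge and the fingers below 0.1 N).
It also fails if it takes over 72 s, if anything falls off the work surface, if the arm or the gripper's body presses on something with over 40 N, if the wrist force passes 120 N, or if a joint passes its speed limit or range.

## Working session

There is one attempt and no reset: what is moved stays moved. The work goes in short steps, each a Python script; the robot and the scene stay as the last script left them, time stands still between calls to the robot, and variables do not carry over. Pictures are saved under pics/ and viewed, at most 12 in all, crops included, and the job is handed in when it is done.

```bash
mkdir -p pics; ls; python3 - <<'E'
from rig import robot
import cv2
for n in ("scene","top"):
    cv2.imwrite(f"pics/{n}0.png",robot.grab_frame(n)[:,:,::-1]); print(n,robot.camera_info(n))
s=robot.get_state(); print(s["time"],s["tool_rot"],s["opening"])
E
```

```text
pics
scene {'fx': 459.7309461284581, 'fy': 459.7309461284581, 'cx': 286.3456318948829, 'cy': 198.64819064287954, 'rvec': array([ 2.00353296,  1.28051697, -0.56274551]), 'tvec': array([-0.33419879, -0.24712861,  1.41451501])}
top {'fx': 396.4899706375481, 'fy': 396.4899706375481, 'cx': 278.60998368702855, 'cy': 213.74843799963534, 'rvec': array([ 2.19234672, -2.15962981,  0.07623472]), 'tvec': array([0.11150285, 0.52752586, 0.96728647])}
0.1 [[ 9.03561743e-01  4.28457587e-01 -5.22714425e-04]
 [ 4.28457897e-01 -9.03561300e-01  8.99058865e-04]
 [-8.70959339e-05 -1.03631632e-03 -9.99999459e-01]] 0.09413306971106854
```

View pics/top0.png

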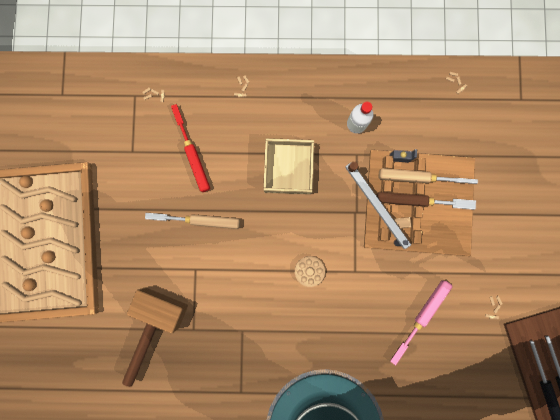

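View pics/scene0.png

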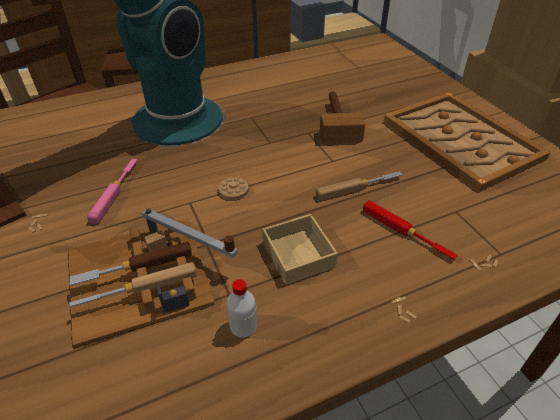

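The top view shows the keeper half open: hinge about (404,243), knob (352,167). The offcut is in the near cradle at about (404,221), and the stored gouges are at (408,175) and (405,199). The loose gouge's handle spans (190,219)–(242,222) with its tip at (146,216). The scrap box is at (290,167). The scene view agrees with this.

```bash
cat > h.py <<'E'
from rig import robot
import numpy as np, cv2
def cast(info,uv,z):
    R=cv2.Rodrigues(np.array(info["rvec"]))[0]; t=np.array(info["tvec"]).ravel()
    d=R.T@np.array([(uv[0]-info["cx"])/info["fx"],(uv[1]-info["cy"])/info["fy"],1]); c=-R.T@t
    return c+d*(z-c[2])/d[2]
def proj(info,p):
    K=np.array([[info["fx"],0,info["cx"]],[0,info["fy"],info["cy"]],[0,0,1]])
    return cv2.projectPoints(np.array(p,float).reshape(1,3),np.array(info["rvec"]),np.array(info["tvec"]),K,None)[0].ravel()
def down(yaw):  # closing line (tool y) at angle yaw in world
    y=np.array([np.cos(yaw),np.sin(yaw),0]); z=np.array([0,0,-1.]); return np.c_[np.cross(y,z),y,z]
def save(n,im): cv2.imwrite(f"pics/{n}.png",im[:,:,::-1])
E
python3 - <<'E'
from h import *
I=robot.camera_info("top"); S=robot.camera_info("scene")
for n,uv,z in [("knob",(352,167),.106),("hinge",(404,243),.082),("offcut",(404,221),.046),("s1 butt",(381,174),.043),("s1 ferr",(431,178),.043),("s1 tip",(477,181),.043),("s2 ferr",(430,201),.043),("g butt",(242,223),.013),("g ferr",(190,219),.013),("g tip",(147,216),.01),("boxc",(289,166),.025),("ros",(310,271),.02),("mal",(155,308),.06),("glue",(360,118),.06)]:
    p=cast(I,uv,z); print(n,p.round(3),"scene",proj(S,p).round(0))
im=robot.grab_frame("top")
save("crop",np.hstack([cv2.resize(im[130:270,340:490],None,fx=4,fy=4,interpolation=cv2.INTER_CUBIC)]))
for y in (-1.571,0,1.571,3.14): 
    q=robot.ik(np.array([.45,-.25,.35]),down(y)); print(y,q)
print(robot.camera_info("wrist"))
E
```

```text
knob [ 0.629 -0.048  0.106] scene [229. 235.]
hinge [ 0.457 -0.173  0.082] scene [149. 208.]
offcut [ 0.511 -0.185  0.046] scene [152. 237.]
s1 butt [ 0.626 -0.131  0.043] scene [193. 268.]
s1 ferr [ 0.617 -0.253  0.043] scene [130. 286.]
s1 tip [ 0.612 -0.365  0.043] scene [ 69. 304.]
s2 ferr [ 0.561 -0.249  0.043] scene [126. 265.]
g butt [0.502 0.211 0.013] scene [314. 195.]
g ferr [0.51  0.342 0.013] scene [361. 182.]
g tip [0.516 0.452 0.01 ] scene [398. 173.]
boxc [0.646 0.095 0.025] scene [298. 246.]
ros [0.385 0.04  0.02 ] scene [232. 184.]
mal [0.295 0.407 0.06 ] scene [343. 119.]
glue [ 0.76  -0.076  0.06 ] scene [241. 305.]
-1.571 [ 0.56919584  0.12448611 -0.13485973  1.71030614  0.01728872  1.30795673
 -1.14012519]
0 [ 0.78555285  0.1369457  -0.37628605  1.70353092  0.05193242  1.31092527
  0.39911497]
1.571 [ 0.97046191  0.15506068 -0.58706107  1.69806301  0.08853792  1.31507517
  1.93750435]
3.14 [ 0.40861599  0.11973373  0.04277716  1.715419   -0.00529178  1.30655194
 -2.69071593]
{'fx': 330.0870661319611, 'fy': 330.0870661319611, 'cx': 279.66584154184187, 'cy': 207.2173613306518, 'rvec': array([-2.47979263,  1.5685261 ,  0.18965774]), 'tvec': array([-0.62487105, -0.02425854,  0.39002217])}
```

View pics/crop.png

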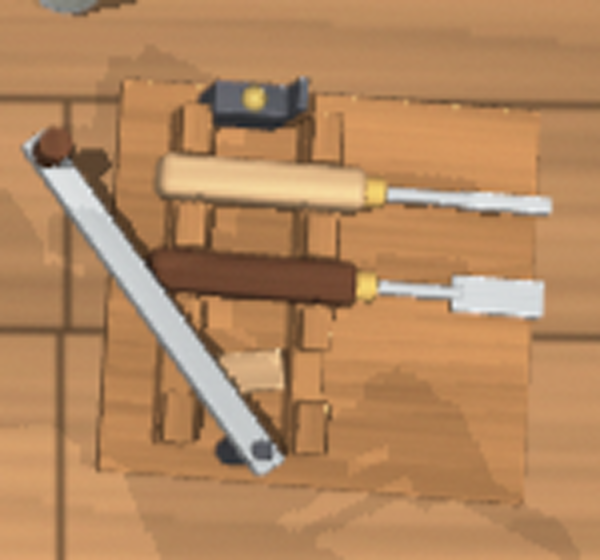

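```bash
cat >> h.py <<'E'
H=np.array([.457,-.173]); YAW=-.06
def knob(th,z=.102,dr=0):
    phi=th+YAW
    return np.r_[H+(.214+dr)*np.array([np.cos(phi),np.sin(phi)]),z], down(phi-np.pi/2)
E
python3 - <<'E'
from h import *
p,R=knob(.69)
p[:2]=.629,-.048
robot.gripper_to(.06)
robot.move_ptp(np.r_[p[:2],.2],R)
robot.move_linear(p,velocity=.15)
robot.gripper_to(.03)
print(robot.get_state()["force"],robot.get_state()["opening"],robot.get_state()["time"])
for th in np.linspace(.69,1.5,6)[1:]:
    p,R=knob(th); robot.move_linear(p,velocity=.1,frame=R)
s=robot.get_state(); print(s["ee_pos"],s["force"],s["time"])
robot.gripper_to(.06)
robot.move_linear(np.r_[p[:2],.2],velocity=.2)
robot.gripper_to(.09)
robot.move_ptp(np.array([.50,-.18,.33]),down(YAW))
I=robot.camera_info("wrist"); im=robot.grab_frame("wrist"); save("w1",im)
import pickle; pickle.dump(I,open("w1.pkl","wb"))
for n,p in [("free",(.505,-.176,.046)),("mid",(.563,-.179,.056)),("s1",(.621,-.183,.056)),("knob",(.485,.039,.106)),("hinge",(.457,-.173,.082))]: print(n,proj(I,p))
print(robot.get_state()["time"])
E
```

```text
[-0.31126562 -1.14035994  0.66568887] 0.030025333083607195 4.55
[0.48577735 0.03885337 0.10217755] [ 0.03707288 -0.09304071 -0.06643967] 7.05
free [282.94926688 176.54110285]
mid [326.94333476 177.33159548]
s1 [370.88123729 177.76699172]
knob [252.10105715 -22.29621367]
hinge [244.62668108 180.62663223]
10.0417
```

View pics/w1.png

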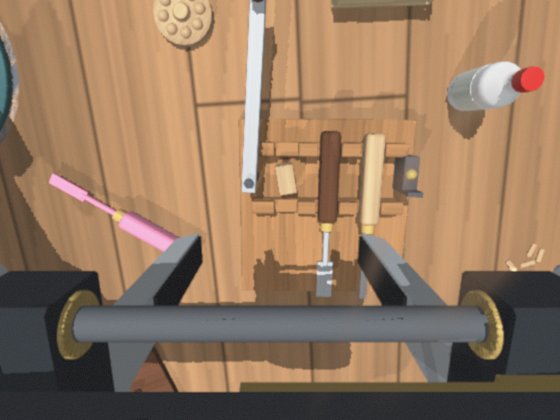

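The keeper is now open to about 1.5. The hinge pin is at about (249,184). The offcut's top is around (286,179), slightly turned. The dark handle spans (330,132)–(328,222) and the pale one (373,135)–(370,225).

```bash
python3 - <<'E'
from h import *
import pickle
I=pickle.load(open("w1.pkl","rb")); im=cv2.imread("pics/w1.png")
hsv=cv2.cvtColor(im,cv2.COLOR_BGR2HSV)
for n,(u,v) in dict(off=(286,175),off2=(290,190),base=(310,180),dark=(329,180),pale=(372,180),rail=(290,150)).items(): print(n,hsv[v,u])
def rect(n,m,roi,z):
    x0,x1,y0,y1=roi; k=np.zeros_like(m); k[y0:y1,x0:x1]=m[y0:y1,x0:x1]
    k=cv2.morphologyEx(k,cv2.MORPH_OPEN,np.ones((3,3)))
    c=max(cv2.findContours(k,0,2)[0],key=cv2.contourArea)
    b=cv2.boxPoints(cv2.minAreaRect(c)); w=np.array([cast(I,q,z) for q in b])[:,:2]
    e=[w[1]-w[0],w[2]-w[1]]; e.sort(key=np.linalg.norm)
    a=np.arctan2(e[1][1],e[1][0]); print(n,"ctr",w.mean(0).round(4),"size",[np.linalg.norm(q).round(4) for q in e],"long ang",(a%np.pi).round(3))
H_,S,V=[hsv[:,:,i].astype(int) for i in range(3)]
rect("dark",((V<125)&(S>120)).astype(np.uint8)*255,(315,346,125,224),.050)
pale=((S<150)&(V>140)).astype(np.uint8)*255
rect("pale",pale,(356,390,128,226),.050)
rect("off",pale,(270,302,155,202),.046)
print("hinge",cast(I,(249,184),.082), "knob edge")
save("w1c",cv2.resize(im[110:240,235:415],None,fx=4,fy=4,interpolation=cv2.INTER_CUBIC)[:,:,::-1])
E
```

```text
off [ 19  84 231]
off2 [ 20  79 235]
base [ 14 124 197]
dark [ 10 122 121]
pale [ 20  79 237]
rail [ 14 124 214]
dark ctr [ 0.5598 -0.2321] size [np.float64(0.0028), np.float64(0.0029)] long ang 1.545
pale ctr [ 0.6248 -0.1847] size [np.float64(0.0427), np.float64(0.1313)] long ang 1.59
off ctr [ 0.5083 -0.1785] size [np.float64(0.0414), np.float64(0.0518)] long ang 1.527
hinge [ 0.46209602 -0.17756069  0.082     ] knob edge
```

View pics/w1c.png

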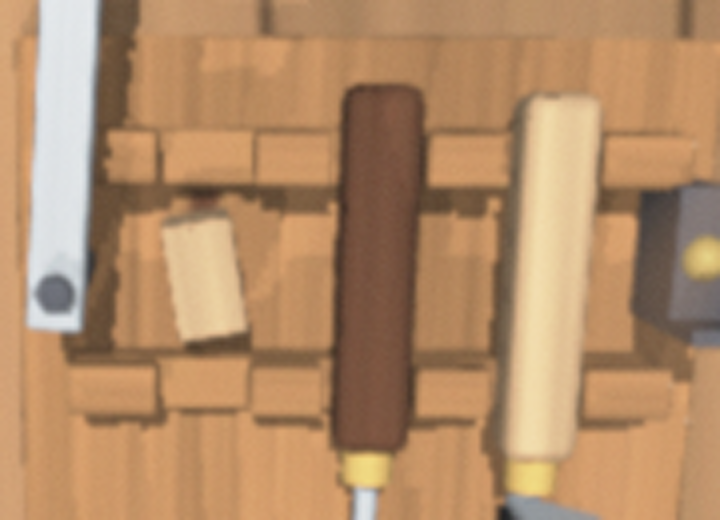

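The offcut is turned by about 0.15 rad from the rack's y axis and stands between the rails. The pin is at crop (54,293). I'll tighten the masks and cross-check against the top view.

```bash
cat >> h.py <<'E'
def rect(n,im,I,lo,hi,roi,z):
    """minAreaRect of a HSV mask inside roi, cast to height z: centre, sides, angle of long side"""
    x0,x1,y0,y1=roi; m=cv2.inRange(cv2.cvtColor(im,cv2.COLOR_RGB2HSV),np.array(lo),np.array(hi))
    k=np.zeros_like(m); k[y0:y1,x0:x1]=m[y0:y1,x0:x1]
    k=cv2.morphologyEx(k,cv2.MORPH_OPEN,np.ones((3,3)))
    c=max(cv2.findContours(k,0,2)[0],key=cv2.contourArea)
    w=np.array([cast(I,q,z) for q in cv2.boxPoints(cv2.minAreaRect(c))])[:,:2]
    e=sorted([w[1]-w[0],w[2]-w[1]],key=np.linalg.norm); a=np.arctan2(e[1][1],e[1][0])%np.pi
    print(n,w.mean(0).round(4),[round(float(np.linalg.norm(q)),4) for q in e],"ang",a.round(3)); return w.mean(0),a
E
python3 - <<'E'
from h import *
import pickle
I=pickle.load(open("w1.pkl","rb")); im=cv2.imread("pics/w1.png")[:,:,::-1].copy()
P=((12,30,150),(30,105,255)); D=((0,80,50),(25,255,150))
rect("dark",im,I,*D,(316,345,128,224),.052)
rect("pale",im,I,*P,(360,390,128,226),.052)
rect("off",im,I,*P,(272,300,155,200),.046)
print("hinge",cast(I,(248.5,183.2),.082))
T=robot.camera_info("top"); t=cv2.imread("pics/top0.png")[:,:,::-1].copy()
rect("T pale",t,T,*P,(375,432,165,186),.052)
rect("T dark",t,T,*D,(376,432,188,212),.052)
rect("T gouge",t,T,*P,(185,246,205,235),.018)
rect("T box",t,T,(15,30,100),(32,140,255),(255,325,130,205),.045)
print("T hinge",cast(T,(405.5,242.5),.082))
# a late keeper check from the top view
save("top1",robot.grab_frame("top"))
E
```

```text
dark [ 0.5676 -0.1808] [0.0362, 0.1224] ang 1.558
pale [ 0.624  -0.1869] [0.0256, 0.1238] ang 1.489
off [ 0.5088 -0.1798] [0.024, 0.0408] ang 1.686
hinge [ 0.46155458 -0.17651656  0.082     ]
T pale [ 0.6225 -0.1865] [0.0243, 0.1224] ang 1.502
T dark [ 0.5623 -0.1786] [0.0559, 0.1256] ang 1.585
T gouge [0.5046 0.2809] [0.024, 0.1216] ang 1.509
T box [0.6514 0.0981] [0.1272, 0.155] ang 3.13
T hinge [ 0.45835147 -0.17671153  0.082     ]
```

```bash
python3 - <<'E'
from h import *
import pickle
I=pickle.load(open("w1.pkl","rb"))
a=cast(I,(286.9,149.2),.03);b=cast(I,(286,205.7),.03); print("notches",a,b,(a+b)/2,np.arctan2(*(a-b)[1::-1]))
# offcut
g=np.array([.5105,-.1798]); R=down(.115); 
robot.gripper_to(.036)
robot.move_ptp(np.r_[g,.16],R); robot.move_linear(np.r_[g,.036],velocity=.12)
robot.gripper_to(0); s=robot.get_state(); print("held",s["opening"],s["grasp_force"],s["force"])
robot.move_linear(np.r_[g,.17],velocity=.2)
robot.move_ptp(np.array([.648,.095,.14]),R)
print(robot.get_state()["opening"])
robot.move_linear(np.array([.648,.095,.038]),velocity=.15)
robot.gripper_to(.045)
robot.move_linear(np.array([.648,.095,.2]),velocity=.25)
robot.gripper_to(.07)
# plan gouge turn
for yg in (-.062,np.pi-.062):
    gp=np.array([.505,.293])
    robot_q=robot.ik(np.r_[gp,.2],down(yg)); print(yg,robot_q, robot.ik(np.array([.508,-.19,.2]),down(yg+3.132)))
im=robot.grab_frame("top"); save("top2",im)
# look at cradle and gouge
robot.move_ptp(np.array([.48,.25,.30]),down(-.062))
J=robot.camera_info("wrist"); w=robot.grab_frame("wrist"); save("w2",w); pickle.dump(J,open("w2.pkl","wb"))
print(robot.get_state()["time"])
print([proj(J,p) for p in [(.5046,.2809,.02),(.516,.452,.01),(.648,.095,.03)]])
E
```

```text
notches [ 0.51257411 -0.14093671  0.03      ] [ 0.50700456 -0.22053859  0.03      ] [ 0.50978934 -0.18073765  0.03      ] 1.5009426207175602
held 0.023733913583833446 30.00141352415085 [-1.16743735 -0.34253066  6.26895838]
0.023876782287734395
-0.062 [-0.02637967  0.45913338 -0.72061178  1.72583067  0.33713534  1.08441666
 -0.91766982] [-0.52572932  0.49858608  1.08721263  1.87117074 -0.50097352  1.07896964
 -2.45400625]
3.0795926535897933 [ 0.20252015  0.60129901 -1.08398413  1.71920289  0.57213559  1.17703381
  2.03974265] [ 0.84373543  0.36540464 -0.66561145  1.82868743  0.25942737  1.03565636
  0.0048847 ]
19.1333
[array([295.6512954 , 153.78046854]), array([297.31022621,  11.71663159]), array([403.94881924, 280.18525864])]
```

View pics/w2.png

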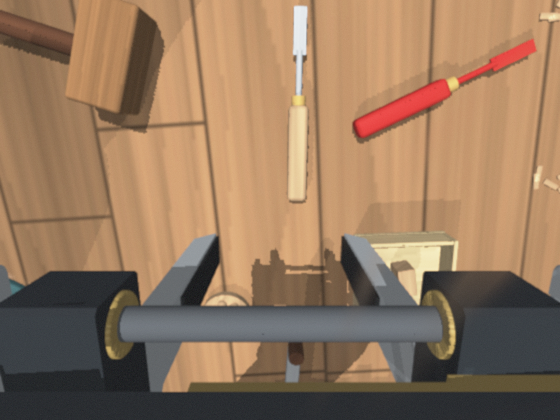

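View pics/top2.png

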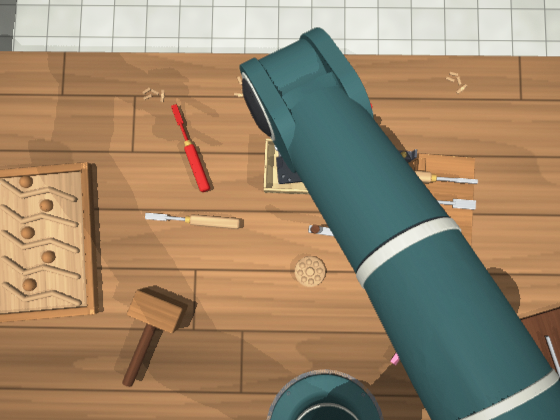

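The wrist view shows the offcut in the box at about (403,278). The gouge's handle spans (297,200)–(299,106), with the blade towards +y. Next is measuring the gouge, then grasping, lifting and turning it.

```bash
python3 - <<'E'
from h import *
import pickle
J=pickle.load(open("w2.pkl","rb")); im=cv2.imread("pics/w2.png")[:,:,::-1].copy()
c,a=rect("gouge",im,J,(12,30,150),(30,125,255),(280,316,100,210),.022)
assert np.hypot(*(c-[.5046,.2809]))<.008 and abs(a-1.509)<.06
u=np.array([np.cos(a),np.sin(a)]); g=c+.010*u       # 10 mm towards the blade
yg=a+np.pi/2
robot.move_ptp(np.r_[g,.13],down(yg)); robot.move_linear(np.r_[g,.024],velocity=.1)
f0=robot.get_state()["force"]
robot.gripper_to(0); s=robot.get_state(); print("held",s["opening"],s["grasp_force"],s["ee_pos"])
robot.move_linear(np.r_[g,.25],velocity=.2)
s=robot.get_state(); print("lifted",s["opening"],s["force"]-f0,s["moment"],a,g)
RA=1.501; yp=yg+(RA+np.pi-a)
v=np.array([np.cos(RA),np.sin(RA)]); p=np.array([.5092,-.1802])-.010*v
robot.move_ptp(np.r_[p,.2],down(yp))
s=robot.get_state(); print(s["time"],s["opening"],s["ee_pos"],p,yp,s["qpos"])
J=robot.camera_info("wrist"); w=robot.grab_frame("wrist"); save("w3",w); pickle.dump(J,open("w3.pkl","wb"))
E
```

```text
gouge [0.5067 0.2772] [0.0442, 0.142] ang 1.508
held 0.025776546806872996 29.98425990343094 [0.5073467  0.28720989 0.02404213]
lifted 0.02594416151709571 [-0.44570443 -0.45390974 -0.89780518] [ 0.16740746 -0.02874714 -0.0385818 ] 1.5076184068297134 [0.50738017 0.28720333]
26.5333 0.025507877968558385 [ 0.50872161 -0.18914139  0.19954486] [ 0.5085026  -0.19017565] 6.213388980384689 [ 0.00997816  0.30936089  0.34956662  1.85511738 -0.12442692  0.99930986
  0.34488844]
```

View pics/w3.png

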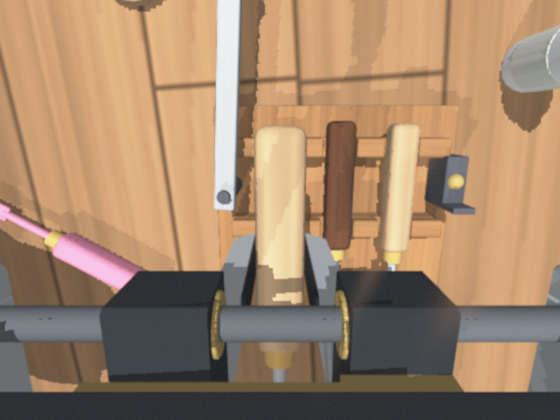

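The gouge is held with the blade away from the camera, on the neighbours' side. Its butt is at about (281,128) and its sides at row 200 are about 257 and 306. The handle mask was contaminated, so I'll check the offset along the handle from the end pixels.

```bash
python3 - <<'E'
from h import *
import pickle
J=pickle.load(open("w2.pkl","rb"))
b=cast(J,(297,201),.015);f=cast(J,(299,105),.015); print("w2 ends",b,f,(b+f)/2,np.linalg.norm(b-f))
K=pickle.load(open("w3.pkl","rb")); im=cv2.imread("pics/w3.png")[:,:,::-1].copy()
tcp=robot.get_state()["ee_pos"]
m=cv2.inRange(cv2.cvtColor(im,cv2.COLOR_RGB2HSV),(12,30,140),(30,112,255))
for r in range(122,136,2): print(r,int(m[r,240:320].sum()/255),end="; ")
mid=[]
for r in range(140,232,10):
    x=np.flatnonzero(m[r,235:325])+235; mid.append([r,x.min(),x.max()]); 
print(mid)
for z in (.19,.2015): 
    p=cast(K,(281,128),z)-tcp; print("butt-tcp",p)
    A=np.array([cast(K,((q[1]+q[2])/2+.5,q[0]),z) for q in mid]); k=np.polyfit(A[:,1],A[:,0],1); print("axis ang",np.pi/2-np.arctan(k[0]),"x at tcp",np.polyval(k,tcp[1])-tcp[0])
s=cast(K,(0,0),0)
# stored/notch recheck
for n,uv,z in [("hinge",(224,197),.082)]: print(n,cast(K,uv,z))
save("w3c",cv2.resize(im[110:260,200:400],None,fx=4,fy=4,interpolation=cv2.INTER_CUBIC))
E
```

```text
w2 ends [0.50332337 0.21593734 0.015     ] [0.51235306 0.34238431 0.015     ] [0.50783822 0.27916082 0.015     ] 0.1267689765357952
122 0; 124 0; 126 36; 128 43; 130 48; 132 49; 134 51; [[140, np.int64(254), np.int64(306)], [150, np.int64(254), np.int64(306)], [160, np.int64(254), np.int64(305)], [170, np.int64(254), np.int64(305)], [180, np.int64(254), np.int64(305)], [190, np.int64(254), np.int64(305)], [200, np.int64(254), np.int64(304)], [210, np.int64(255), np.int64(304)], [220, np.int64(255), np.int64(303)], [230, np.int64(255), np.int64(303)]]
butt-tcp [ 0.00560752  0.0674877  -0.00957078]
axis ang 1.4935330477691537 x at tcp 0.00015805382440348126
butt-tcp [0.00556929 0.06752765 0.00192922]
axis ang 1.4935330477691502 x at tcp 0.0001319697618989979
hinge [ 0.46202038 -0.17635337  0.082     ]
```

View pics/w3c.png

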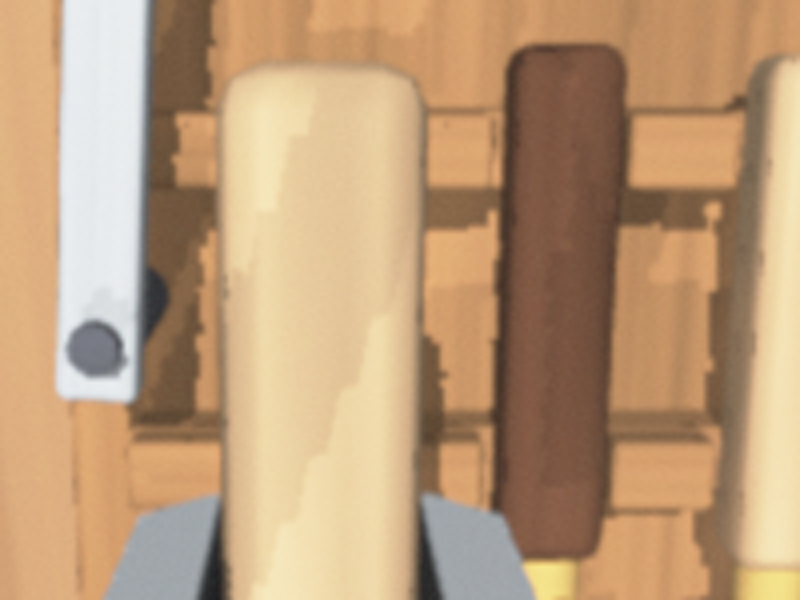

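```bash
python3 - <<'E'
from h import *
v=np.array([np.cos(1.501),np.sin(1.501)]); p=np.array([.5095,-.1800])-.007*v
R=down(6.2134+.004)
robot.move_linear(np.r_[p,.085],velocity=.12,frame=R); robot.pause(.3)
s=robot.get_state(); print(s["ee_pos"],s["force"])
hit=robot.move_linear(np.r_[p,.053],velocity=.03,threshold=5)
s=robot.get_state(); print(hit,s["ee_pos"],p,s["force"],s["moment"],s["opening"],s["time"])
E
```

```text
[ 0.50922136 -0.18698084  0.08532983] [-0.12749771 -0.37549102 -0.97968459]
True [ 0.50881827 -0.18693058  0.05393758] [ 0.50901182 -0.18698296] [-1.62144037  1.5312632   7.66255581] [0.05216532 0.17163927 0.0025861 ] 0.02584487204508846 28.9583
```

Contact came at TCP height 0.054, exactly the cradle floor. I'll release, rise and check.

```bash
python3 - <<'E'
from h import *
import pickle
robot.gripper_to(.036); robot.pause(.3)
e=robot.get_state()["ee_pos"]; robot.move_linear(np.r_[e[:2],.2],velocity=.15)
robot.move_linear(np.array([.50,-.18,.33]),velocity=.2,frame=down(2*np.pi+YAW))
K=robot.camera_info("wrist"); im=robot.grab_frame("wrist"); save("w4",im)
P=((12,30,150),(30,105,255))
rect("loose",im,K,*P,(265,310,128,226),.052); rect("pale",im,K,*P,(360,390,128,226),.052)
print(robot.get_state()["time"],robot.get_state()["qpos"])
save("w4c",cv2.resize(im[0:260,220:420],None,fx=2.3,fy=2.3))
E
```

```text
loose [ 0.5102 -0.1793] [0.0245, 0.1235] ang 1.523
pale [ 0.6244 -0.1869] [0.0259, 0.1234] ang 1.505
31.6333 [-0.03157653  0.16825847  0.36538569  1.72027885 -0.0623762   1.26676913
  0.28788454]
```

View pics/w4c.png

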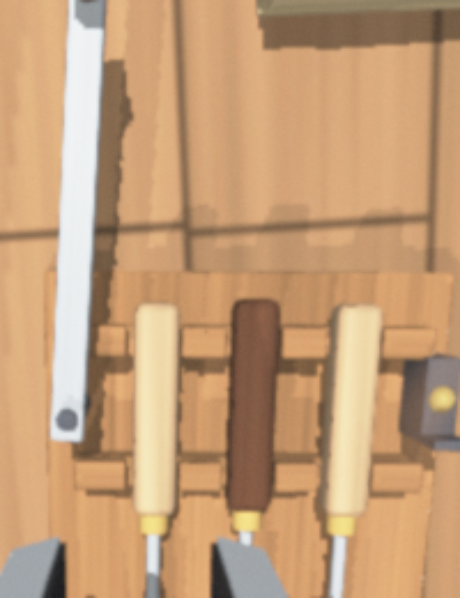

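All three gouges lie parallel with handles level. The keeper pin is at crop (66,418) and the bar is open. Now I'll shut it.

```bash
sed -i 's/^H=.*/H=np.array([.4605,-.1766]); YAW=-.07/' h.py; python3 - <<'E'
from h import *
robot.gripper_to(.06)
p,R=knob(1.5); robot.move_ptp(np.r_[p[:2],.19],R); robot.move_linear(p,velocity=.12)
robot.gripper_to(.027); s=robot.get_state(); print(s["opening"],s["force"])
for th in np.linspace(1.5,.12,9)[1:]:
    p,R=knob(th)
    if robot.move_linear(p,velocity=.13,frame=R,threshold=15): print("stopped at",th)
s=robot.get_state(); print(s["ee_pos"],p,s["force"],s["time"])
p0,R0=knob(0); t=np.array([-np.sin(YAW),np.cos(YAW),0])
hit=robot.move_linear(p0-.014*t,velocity=.04,frame=R0,threshold=18)
s=robot.get_state(); d=s["ee_pos"]-p0; print(hit,"past zero",-d@t,s["force"],s["opening"],s["time"])
E
```

```text
0.02723373681057223 [ 0.3411801  -0.43201913  0.065742  ]
[ 0.67414661 -0.16466108  0.10181605] [ 0.67423256 -0.16590446  0.102     ] [-0.93461458 -0.16297643 -0.52728013] 38.2583
True past zero 0.003121276650848016 [0.45662976 4.62327233 3.48765204] 0.027113076640463696 39.0083
```

```bash
python3 - <<'E'
from h import *
p0,R0=knob(0); t=np.array([-np.sin(YAW),np.cos(YAW),0])
for k in (.006,.009,.012):
    hit=robot.move_linear(p0-k*t,velocity=.02,threshold=14); robot.pause(.15)
    s=robot.get_state(); print(hit,-(s["ee_pos"]-p0)@t,s["force"])
    if hit: break
robot.gripper_to(.06); robot.pause(.2)
e=robot.get_state()["ee_pos"]; robot.move_linear(np.r_[e[:2],.22],velocity=.15)
robot.move_linear(np.array([.50,-.18,.33]),velocity=.2,frame=down(YAW))
K=robot.camera_info("wrist"); im=robot.grab_frame("wrist"); save("w5",im)
print(robot.get_state()["time"]); save("w5c",cv2.resize(im[100:250,220:430],None,fx=3.5,fy=3.5,interpolation=cv2.INTER_CUBIC))
E
```

```text
True 0.0030088082451905423 [0.2340614  1.14009444 1.29431661]
42.95
```

View pics/w5c.png

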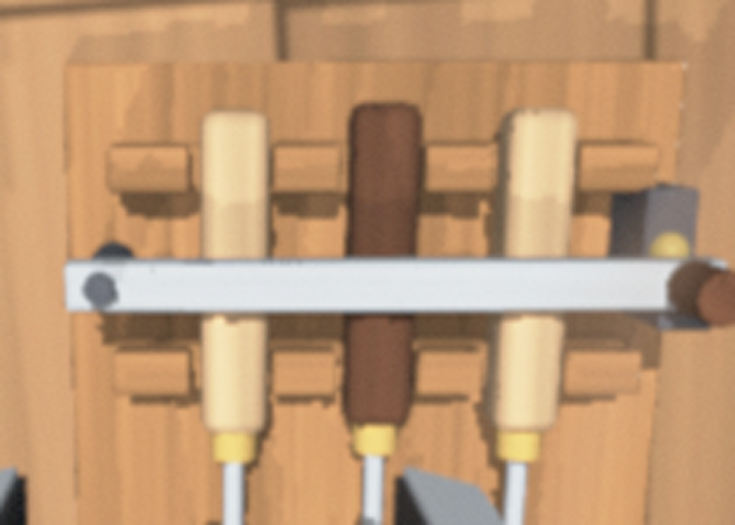

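The bar lies over all three handles, with its knob past the catch. I'll check its angle numerically against the rack.

```bash
python3 - <<'E'
from h import *
K=robot.camera_info("wrist"); im=cv2.imread("pics/w5.png")[:,:,::-1]
hsv=cv2.cvtColor(im.copy(),cv2.COLOR_RGB2HSV); m=(hsv[:,:,1]<45)&(hsv[:,:,2]>140)
L=[]
for u in range(255,405,3):
    r=np.flatnonzero(m[165:195,u])+165
    if len(r)>8: L.append(cast(K,(u,r.mean()),.076)[:2])
L=np.array(L); k=np.polyfit(L[:,0],L[:,1],1); print(len(L),"bar ang",np.arctan(k[0]),"resid",np.std(L[:,1]-np.polyval(k,L[:,0])))
c=lambda u,v:np.array([220+u/3.5,100+v/3.5])
for a,b,z in [((112,145),(655,145),.045),((118,346),(638,348),.045),((67,64),(685,64),.012)]:
    d=cast(K,c(*b),z)-cast(K,c(*a),z); print("rail",np.arctan2(d[1],d[0]))
print(robot.get_state()["time"])
E
```

```text
50 bar ang -0.07034824436886139 resid 8.757197665451115e-05
rail -0.0707021423485359
rail -0.07462733576125964
rail -0.07070580707784398
42.95
```

The bar is parallel to the rails within about 0.004 rad, so it is home. The arm is clear, so I'm handing in.

```bash
python3 -c "
from rig import robot
print(robot.sign_off())"
```

```text
the job is handed in; nothing more can be done
None
```

I handed the job in at about 43 s of the 72 s allowed: the offcut is in the scrap box, the gouge is in the free cradle with its blade the same way as its neighbours, and the keeper bar measures within about 0.004 rad of shut; the judge's verdict was not shown to me.

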